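# Find the high spot of a pulley turned on bench centres

## Task

Gently slide the dial gauge by its orange post until it stops fully home, so that its sprung plunger bears on the pulley. Then turn the shaft by its star handle, without forcing anything, while you watch the needle, and leave the pulley with its high spot at the plunger: the needle standing at the highest reading that it reaches anywhere in a full turn. Do not touch the plunger or the needle, leave the other things on the counter alone, and let go of everything.

Things in the scene. Friction and masses are not known exactly. Their poses are not given: they have to be found in the camera images.
- stand: red bench centres fixed to the counter: base 225 x 380 x 20 mm, two uprights 142 mm tall at y = +-168 mm with cone centres; between them a shaft along the stand's y axis, 120 mm above the counter. Origin on the counter below mid-shaft; x points from gauge to shaft, roughly away from the robot; z up. Star handle at y = -80 mm, pulley and gauge at y = +60 mm, orange post at y = +128 mm
- star_hub (a point): point on the shaft's axis in the middle of the star handle, 120 mm up: four steel arms 12 mm thick, 90 degrees apart, square to the shaft, each with a 20 mm black ball centred 72 mm from the axis; hub 40 mm across. Open above: closed fingers reaching down to some 36 mm above the axis can push an arm over, to the stand's +x or -x, from 35 degrees before upright to 60 past it; further back it jams
- rotor (a joint): angle of shaft and star, rad, turns without end both ways; at 0 and every multiple of pi/2 an arm points straight up; grows as the top of the star moves to the stand's +x. Drags with 0.18 N m (3 N at a ball) and stays where left
- pulley_mid (a point): point on the shaft's axis, 120 mm up, in the middle of the pulley: aluminium with blue rims, 80 mm across, 30 mm wide. It turns with the shaft but sits 3.5 mm off centre; which way its high spot lies relative to the arms is unknown and differs each time
- push_post (a point): axis of the orange upright post on the gauge's slide, 135 mm up; post 22 mm thick, its head 25 mm across with the top 152 mm up, its foot 48 mm up. The space behind it (stand's -x side) is free for closed fingers to push it
- gauge (a joint): travel of the gauge slide along the stand's +x, m: 0 = drawn back, 0.030 = fully home against its rubber stop. Drags with about 5 N, the plunger's spring adds up to 3 N; stays where it is left
- dial (a point): centre of the white dial face, 135 mm up, on the gauge's slide, 46 mm behind (-x) and 68 mm to the -y side of the post; dial body 84 mm across
- plunger_foot (a point): front face centre of the plunger's brass foot (18 mm square), 120 mm up, facing the pulley along the stand's +x; sprung, pushed back up to 12 mm by the pulley
- needle (a joint): angle of the red needle on the dial, rad: 0 with the plunger free (needle towards the stand's -x), growing clockwise seen from above as the plunger is pushed in, 0.4 rad per mm. With the gauge home it swings by about 2.8 rad in a turn of the shaft, as a sine of the shaft's angle with one highest point a turn
- bottle0: half-litre clear water bottle, white cap, 64 mm across, 220 mm tall; bystander, leave it alone
- cup: white plastic cup, 76 mm across, 110 mm tall; bystander, leave it alone
- wrench: steel wrench lying on the counter; bystander, leave it alone
- spare_pulley: loose aluminium pulley lying flat, 80 mm across, 30 mm high; bystander, leave it alone
- oil_can: small can with a red label, 56 mm across, 120 mm tall; bystander, leave it alone
- bottle1: half-litre clear water bottle, white cap, 64 mm across, 220 mm tall; bystander, leave it alone
- bottle2: half-litre clear water bottle, white cap, 64 mm across, 220 mm tall; bystander, leave it alone

How it is judged (in metres and radians):
On the way, in this order (a step that is already met when the one before it is completed fails the run):
1. the gauge is slid fully home (value of joint gauge above 0.028 m), for 0.2 s.
2. the shaft is turned until the needle is at its highest (value of joint gauge above 0.028 m and value of joint needle above 3.12 rad), for 0.2 s.
At the end, for the whole second after the job is handed in: the gauge is home (within 2 mm of its stop), the shaft is at rest, and the needle stands within about 0.12 rad of the highest reading it can reach (high spot within about 24 degrees of the plunger) (all of step 2 and velocity of joint rotor between -0.03 and 0.03 rad/s); the robot touches nothing.
It fails at once if the star handle or shaft is forced (over 25 N from the robot) (contact force between any of the fingers, the arm and rotor above 25 N).
It fails at once if the gauge is forced (over 25 N from the robot) (contact force between any of the fingers, the arm and gauge above 25 N).
It fails at once if the robot touches the plunger (contact force between any of the fingers, the arm and plunger above 0.5 N).
It fails at once if the robot touches the needle (contact force between any of the fingers, the arm and needle above 0.5 N).
It fails at once if a bystander is moved by over 30 mm (distance of any of bottle0, bottle1, bottle2, cup, wrench, spare_pulley, oil_can from where it was at the start of the episode above 0.03 m).
It also fails if it takes over 72 s, if anything falls off the work surface, if the arm or the gripper's body presses on something with over 40 N, if the wrist force passes 120 N, or if a joint passes its speed limit or range.

## Robot

A 7-joint arm with a two-finger parallel gripper is mounted at the origin on the work surface. World frame = base frame: x ahead of the robot, y to its left, z up, the work surface at z = 0. Lengths are in m, angles in degrees, forces in N, time in s.
With the tool pointing down it reaches from about 0.425 to 0.875 m from the base axis. Payload 4.7 kg.
Tool frame: the origin (TCP) lies between the finger pads; the fingertips stand 19 mm ahead of it and the grasp point (between the pads) is the TCP; x points along the fingers, z is the direction in which the jaws open and shut, and the axes are right-handed (so a half turn about x gives the same grasp; the last joint's range is limited). The gripper opens to 87 mm and grips with 3 to 60 N. Pads are 19 mm wide; open, the fingers measure 117 mm over their backs; the gripper's body (75 mm by 190 mm) begins 51 mm behind the grasp point.
Start: joints at [-68.978, 18.392, -4.016, 83.108, 1.295, 78.541, -3.26], TCP at [0.225, 0.61, 0.242] pointing down, gripper open.
Joint ranges: [-163.93, 163.93], [-17.29, 119.83], [-79.2, 71.16], [3.27, 140.29], [-89.18, 269.18], [5.43, 117.66], [-154.24, 154.24]. Speed limits (degrees/s): [147.25, 147.25, 180, 180, 180, 180, 180].

## Interface

Orientations are given as [roll, pitch, yaw] about the fixed x, y, z axes, in that order (R = Rz(yaw) Ry(pitch) Rx(roll)).
In Python, from cell import monitor, read_camera, camera_model, env, regions_of gives the robot as it stands. The module is installed in compiled form; this text tells all that it offers.
- The arm moves only by the tool step_arm, never from a script. Its argument "deltas" is a list of rows, each a list of 5 numbers: the gripper's target within -1 to 1 (fully open at 1, half-way at 0, shut at -1), then the shift along the tool's x, y, z in m, then the turn about the tool's x in degrees. A call has 1 to 12 rows; each row is the pose to reach, as a shift and turn from the pose commanded when the call began, along the tool's axes at that moment; what a row does not reach only later rows make up. A row lasts 1/8 s, in which the tool goes at most 62.5 mm and 10.7 degrees, less where a joint would pass 70% of its speed; a pose out of reach is approached as far as the arm can. A call with a gripper value outside its range is refused whole. The fingers move at their own pace and stop on an object; "newtons" is the grip in N (left out, the last holds). Time passes only in rows, so rows that repeat a pose let the fingers close. It gives the time, the measured TCP pose, the force and the opening at its end, in the units of the state.
- monitor.get_obs(): the state, without advancing time (a new reading comes with each control period).
- read_camera(name): name is "scene" or "top"; returns (picture, depth): 480x640x3 uint8, red, green, blue; 480x640 float32, m along the optical axis (not along the pixel's ray), 0 where there is no reading.
- camera_model(name): a dict with "fx", "fy", "cx", "cy" (pixels), "xyz" and "attitude" of the camera in the world. Camera axes: x right, y down, z forward; pixel columns grow to the right and rows downward; lengths in m; the calibration is good to about 2 mm. A picture is of the moment at which its call begins. camera_model takes no time and is no camera call.
- env.sign_off(): hands the job in, once; it reports no verdict.
Trained networks look in the newest picture that a camera, given by its name, has taken for a name from the list of things; names that differ only in an ending like _2 or _b are one class to them, and where a whole thing is asked for, a point or a joint stands for the part that bears it (a point fixed in the world has none). Each returns a list of dicts, best first, with "p" (0 to 1); they miss things now and then, are a little off and sometimes report something else, mostly with a low value. They report only what shows in the picture. A call takes as long as a camera call.
- regions_of(camera, thing): "pixels" (480x640 bool, what is visible of it) and "pixel" ([column, row] in pixels, amid what is visible of it).
The state is a dict: "time_s": time; "qpos": joint angles; "joint_velocities": joint speeds; "effort": joint torques, N m; "tool_pos": TCP position; "tool_rot": TCP orientation; "force": force on the tool from outside, world axes, zero at the start; "wrist_torque": the same for the moment, N m; "grip_width": finger opening in m.
Only numpy, scipy, OpenCV 4.12 (cv2) and the standard library are available. Lean on these libraries where they do the work, as an engineer would, in place of code of your own. Each camera call takes 0.05 s, during which the arm holds its last target. There are 200 camera calls.

## Working session

There is one attempt and no reset: what is moved stays moved. The work goes in short steps, Python scripts to look and compute and a tool call to move; the robot and the scene stay as the last step left them, time stands still between calls to the robot, and variables do not carry over. Pictures are saved under pics/ and viewed, about 8 in all and at most 12, crops included, and the job is handed in when it is done.

Besides the shell and the picture viewer there is one more tool, called after "Emit:" as name(argument=value, ...), one argument or row to a line, values as JSON. step_arm: Moves the arm, as the interface text tells. Its arguments: {"type":"object","properties":{"deltas":{"type":"array"},"newtons":{"type":"number"}},"required":["deltas"]}

```bash
mkdir -p pics; cat > h.py <<'E'
import numpy as np, cv2
from scipy.spatial.transform import Rotation as R
from cell import monitor, read_camera, camera_model, env, regions_of
def cam(n):
    m=camera_model(n); return m
def camR(m):
    a=np.array(m['attitude'],float)
    return a if a.shape==(3,3) else R.from_euler('xyz',a,degrees=True).as_matrix()
def world(n,u,v,d):
    m=camera_model(n); u,v,d=map(np.asarray,(u,v,d))
    p=np.stack([(u-m['cx'])/m['fx']*d,(v-m['cy'])/m['fy']*d,d],-1)
    return p@camR(m).T+np.array(m['xyz'])
def proj(n,P):
    m=camera_model(n); q=(np.asarray(P)-m['xyz'])@camR(m)
    return np.stack([q[...,0]/q[...,2]*m['fx']+m['cx'],q[...,1]/q[...,2]*m['fy']+m['cy']],-1)
E
python3 - <<'E'
from h import *
o=monitor.get_obs();print(o['time_s'],o['tool_pos'],o['tool_rot'],o['force'],o['grip_width'])
for n in('scene','top'):
    m=camera_model(n);print(n,m)
    p,d=read_camera(n);cv2.imwrite(f'pics/{n}0.png',p[:,:,::-1]);np.save(f'{n}d.npy',d)
    for t in('stand','star_hub','push_post','pulley_mid','dial','needle','bottle0','cup','oil_can','spare_pulley','wrench'):
        for r in regions_of(n,t)[:3]:
            w=r['pixels']&(d>0); v,u=np.nonzero(w)
            P=world(n,u,v,d[w]) if len(u) else np.zeros((1,3))
            print(t,round(r['p'],2),r['pixel'],len(u),np.median(P,0).round(3),P.max(0).round(3),P.min(0).round(3))
E
```

```text
0.0 [0.2244516  0.6094525  0.24043274] [-177.68919114   89.88695886 -107.90264646] [-0.86893103 -0.9772287   1.00343494] 0.08692203221443937
scene {'fx': 445.72493764483124, 'fy': 445.72493764483124, 'cx': 322.7639762452633, 'cy': 237.93954559937202, 'xyz': array([1.39648831, 0.43948748, 1.04955438]), 'attitude': array([-134.7242069 ,   -0.78228337,  116.99088043])}
stand 0.83 [343.2, 256.0] 8200 [0.55  0.109 0.024] [0.659 0.269 0.203] [ 0.249 -0.224 -0.006]
star_hub 0.9 [344.5, 257.7] 7992 [0.551 0.108 0.024] [0.659 0.267 0.203] [ 0.325 -0.152 -0.004]
push_post 0.62 [377.3, 240.1] 1435 [0.463 0.153 0.108] [0.526 0.23  0.156] [ 0.269  0.047 -0.001]
pulley_mid 0.7 [344.1, 255.5] 8025 [0.551 0.108 0.024] [0.659 0.269 0.203] [ 0.333 -0.213 -0.003]
pulley_mid 0.54 [332.0, 242.0] 1316 [0.569 0.07  0.129] [0.627 0.181 0.203] [ 0.378 -0.151 -0.002]
pulley_mid 0.26 [377.6, 242.0] 1446 [0.464 0.153 0.108] [0.585 0.231 0.156] [ 0.261  0.047 -0.004]
dial 0.9 [374.0, 241.6] 1435 [0.465 0.153 0.108] [0.589 0.231 0.156] [ 0.325  0.066 -0.001]
bottle0 0.73 [451.3, 269.9] 1015 [0.514 0.387 0.133] [0
[... 1576 characters left out ...]
418 0.227] [0.464 0.355 0.007]
bottle0 0.83 [183.5, 188.5] 701 [0.651 0.4   0.14 ] [0.72  0.489 0.225] [ 0.628  0.379 -0.007]
bottle0 0.83 [132.7, 279.8] 708 [0.396 0.538 0.141] [0.431 0.617 0.225] [ 0.367  0.521 -0.002]
cup 0.97 [484.6, 223.1] 729 [ 0.568 -0.511  0.061] [ 0.623 -0.456  0.118] [ 0.528 -0.569 -0.007]
cup 0.4 [301.8, 221.9] 1187 [0.561 0.057 0.131] [0.632 0.189 0.206] [ 0.473 -0.077 -0.003]
oil_can 0.67 [293.6, 155.7] 383 [0.757 0.082 0.117] [0.795 0.109 0.129] [0.74  0.058 0.012]
spare_pulley 0.83 [202.5, 290.7] 556 [0.361 0.353 0.03 ] [0.4   0.395 0.04 ] [ 0.324  0.315 -0.003]
wrench 0.67 [452.8, 303.1] 345 [ 0.325 -0.399  0.007] [ 0.341 -0.325  0.016] [ 0.304 -0.493 -0.005]
```

```bash
python3 - <<'E'
from h import *
a=cv2.imread('pics/top0.png')[165:310,210:400];b=cv2.imread('pics/scene0.png')[190:335,260:450]
cv2.imwrite('pics/a1.png',cv2.resize(a,None,fx=4,fy=4,interpolation=cv2.INTER_CUBIC))
cv2.imwrite('pics/a2.png',cv2.resize(b,None,fx=4,fy=4,interpolation=cv2.INTER_CUBIC))
E
```

```text
(no output)
```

View pics/a1.png

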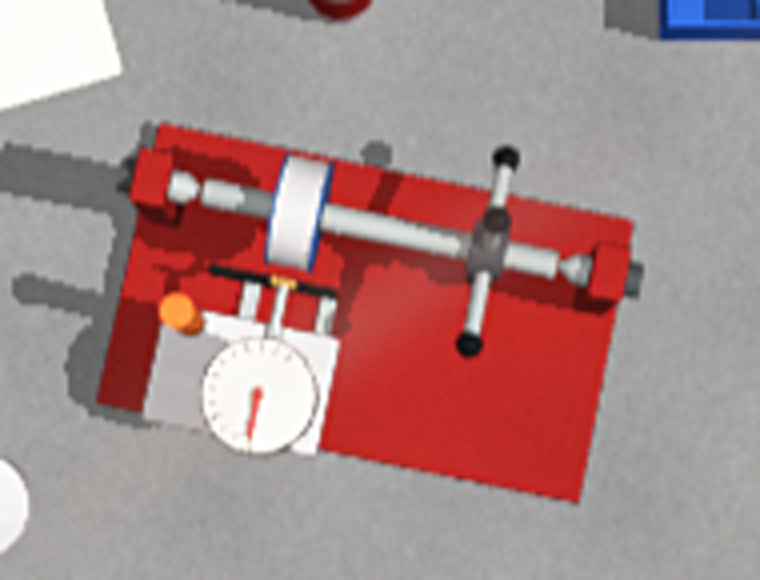

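View pics/a2.png

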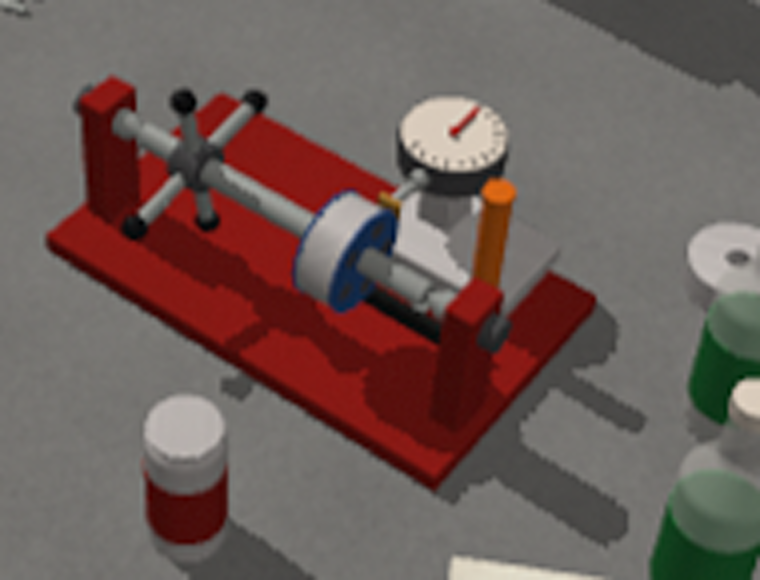

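```bash
cat > fit.py <<'E'
from h import *
def analyse(p,d):
    v,u=np.mgrid[:480,:640]; W=world('top',u,v,d); hsv=cv2.cvtColor(p,cv2.COLOR_RGB2HSV); H,S,V=[hsv[...,i].astype(int) for i in range(3)]
    ok=(d>0)&(abs(W[...,0]-.5)<.2)&(abs(W[...,1]-.06)<.27)
    out={}
    red=ok&((H<5)|(H>172))&(S>140)&(W[...,2]>.132)&(W[...,2]<.155)
    n,l,st,c=cv2.connectedComponentsWithStats(red.astype('uint8'))
    for i in range(1,n):
        if st[i,4]>15: out[f'red{i}']=W[l==i]
    out['orange']=W[ok&(H>8)&(H<22)&(S>170)&(V>120)&(W[...,2]>.14)]
    base=ok&((H<5)|(H>172))&(S>140)&(abs(W[...,2]-.02)<.008)
    out['base']=W[base]
    blk=ok&(V<60)&(W[...,2]>.06)
    n,l,st,c=cv2.connectedComponentsWithStats(blk.astype('uint8'))
    for i in range(1,n):
        if st[i,4]>8: out[f'blk{i}']=W[l==i]
    return out
if __name__=='__main__':
    p,d=read_camera('top')
    for k,P in analyse(p,d).items():
        if len(P): print(k,len(P),np.median(P,0).round(4),((P.max(0)+P.min(0))/2).round(4),np.ptp(P,axis=0).round(3))
        if k=='base': print(cv2.minAreaRect(P[:,:2].astype('float32')))
E
python3 fit.py
```

```text
red1 128 [0.5955 0.2138 0.1417] [0.5964 0.2139 0.143 ] [0.042 0.031 0.018]
red4 127 [ 0.5305 -0.115   0.1414] [ 0.531  -0.1153  0.1431] [0.041 0.03  0.019]
orange 55 [0.4996 0.1919 0.1527] [0.4983 0.1918 0.1525] [0.02  0.023 0.016]
base 5468 [0.503  0.0234 0.0199] [0.5121 0.0608 0.02  ] [0.288 0.412 0.016]
((0.5121022462844849, 0.0597168505191803), (0.3796302080154419, 0.224032923579216), 78.41986083984375)
blk1 20 [ 0.6164 -0.0425  0.1155] [ 0.6167 -0.0414  0.1158] [0.011 0.015 0.014]
blk4 13 [ 0.5599 -0.0265  0.1984] [ 0.5598 -0.0307  0.1988] [0.011 0.014 0.008]
blk5 26 [ 0.476  -0.0149  0.1395] [ 0.477  -0.0136  0.1412] [0.014 0.014 0.01 ]
```

```bash
cat >> h.py <<'E'
O=np.array([.5633,.0494,0]); YAW=-11.3
S=R.from_euler('z',YAW,degrees=True).as_matrix()
def to_stand(P): return (np.asarray(P)-O)@S
def plan(*targets):
    o=monitor.get_obs(); T=R.from_euler('xyz',o['tool_rot'],degrees=True).as_matrix()
    print('t',o['time_s'],'stand',to_stand(o['tool_pos']).round(4),'F',np.round(S.T@o['force'],1),'w',round(o['grip_width'],3))
    zs=S.T@T[:,2]; a=np.degrees(np.arctan2(zs[0],zs[1])); a=(a+90)%180-90
    print('tool axes in stand (cols)\n',(S.T@T).round(3),'turn so jaw || y:',round(a,1),'(sign tentative)')
    for t in targets: print(t,'->',(T.T@(S@np.array(t)+O-o['tool_pos'])).round(4))
E
python3 - <<'E'
from h import *
plan((-.15,.131,.30),(-.15,.131,.137))
E
```

```text
t 1.25 stand [-0.442   0.4834  0.2416] F [0.4 0.  0.7] w 0.087
tool axes in stand (cols)
 [[ 0.    -0.988  0.155]
 [ 0.     0.155  0.988]
 [-1.     0.     0.   ]] turn so jaw || y: 8.9 (sign tentative)
(-0.15, 0.131, 0.3) -> [-0.0584 -0.343  -0.3029]
(-0.15, 0.131, 0.137) -> [ 0.1046 -0.3431 -0.3029]
```

Emit:
step_arm(
  deltas=[
    [-1,-0.05,0,0,0],
    [-1,-0.06,-0.03,-0.02,-1],
    [-1,-0.06,-0.07,-0.055,-2],
    [-1,-0.06,-0.115,-0.09,-3],
    [-1,-0.06,-0.16,-0.13,-4],
    [-1,-0.06,-0.21,-0.17,-5],
    [-1,-0.06,-0.255,-0.21,-6],
    [-1,-0.06,-0.3,-0.25,-7],
    [-1,-0.06,-0.34,-0.28,-8.9],
    [-1,-0.06,-0.363,-0.3,-8.9],
    [-1,-0.06,-0.363,-0.3,-8.9],
    [-1,-0.06,-0.363,-0.3,-8.9],
  ],
)

```text
time_s: 2.75
tool_pos: [0.461, 0.2042, 0.3016]
tool_rot: [27.2, 90.0, 106.0]
force: [-0.6, 0.0, 0.8]
grip_width: 0.0006
```

```bash
python3 - <<'E'
from h import *
plan((-.13,.131,.137),(-.1126,.131,.137),(-.0826,.131,.137))
E
```

```text
t 2.75 stand [-0.1306  0.1317  0.3016] F [-0.6 -0.1  0.8] w 0.001
tool axes in stand (cols)
 [[-0.    -1.    -0.001]
 [ 0.001 -0.001  1.   ]
 [-1.     0.     0.001]] turn so jaw || y: -0.1 (sign tentative)
(-0.13, 0.131, 0.137) -> [ 0.1646 -0.0007 -0.0009]
(-0.1126, 0.131, 0.137) -> [ 0.1646 -0.0181 -0.0009]
(-0.0826, 0.131, 0.137) -> [ 0.1646 -0.0481 -0.0009]
```

Descend behind the post, then push up to just short of contact-plus-20 mm.

Emit:
step_arm(
  deltas=[
    [-1,0.05,0,0,0],
    [-1,0.1,0,0,0],
    [-1,0.145,0,0,0],
    [-1,0.164,0,0,0],
    [-1,0.164,0,0,0],
  ],
)

```text
time_s: 3.38
tool_pos: [0.4597, 0.2041, 0.136]
tool_rot: [126.9, 89.8, -154.2]
force: [-0.1, 0.1, -0.2]
grip_width: 0.0004
```

Emit:
step_arm(
  deltas=[
    [-1,0,-0.008,0,0],
    [-1,0,-0.012,0,0],
    [-1,0,-0.016,0,0],
    [-1,0,-0.02,0,0],
    [-1,0,-0.024,0,0],
    [-1,0,-0.028,0,0],
    [-1,0,-0.032,0,0],
    [-1,0,-0.035,0,0],
    [-1,0,-0.037,0,0],
    [-1,0,-0.039,0,0],
    [-1,0,-0.04,0,0],
  ],
)

```text
time_s: 4.75
tool_pos: [0.4933, 0.1969, 0.1376]
tool_rot: [100.4, 89.1, 179.2]
force: [-22.7, -0.3, 16.9]
grip_width: 0.0003
```

```bash
python3 - <<'E'
from h import *
plan((-.0826,.131,.137))
p,d=read_camera('top')
a=cv2.resize(p[200:310,210:330,::-1],None,fx=5,fy=5,interpolation=cv2.INTER_CUBIC);cv2.imwrite('pics/b.png',a)
E
```

```text
t 4.75 stand [-0.0976  0.131   0.1376] F [-22.2  -4.7  16.9] w 0.0
tool axes in stand (cols)
 [[-0.016 -1.    -0.002]
 [-0.003 -0.002  1.   ]
 [-1.     0.016 -0.003]] turn so jaw || y: -0.1 (sign tentative)
(-0.0826, 0.131, 0.137) -> [ 0.0003 -0.015   0.    ]
```

View pics/b.png

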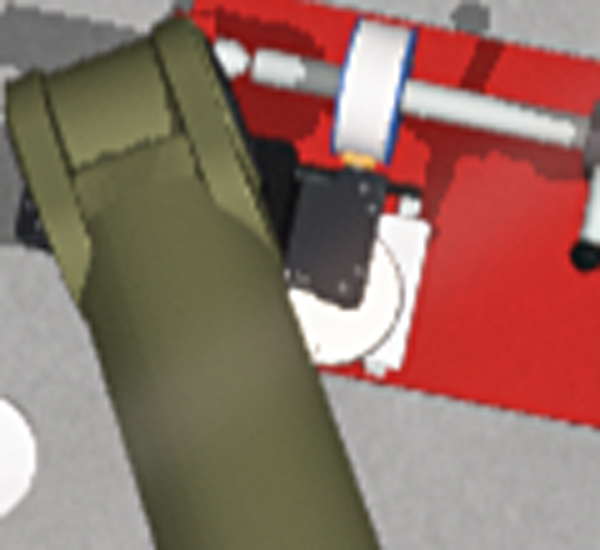

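```bash
python3 - <<'E'
from h import *
o=monitor.get_obs();F=S.T@o['force'];M=S.T@o['wrist_torque'];print(o['time_s'],F.round(1),M.round(2),o['effort'])
p,d=read_camera('top')
v,u=np.mgrid[:480,:640]; W=to_stand(world('top',u,v,d))
for (x,y) in [(340,180),(340,240),(360,290),(275,170),(330,340),(400,290),(360,160),(200,300),(100,130),(20,220),(390,250)]:
    c,r=int(210+x/5),int(200+y/5);print((x,y),W[r,c].round(3))
p,d=read_camera('scene');cv2.imwrite('pics/c.png',cv2.resize(p[100:300,300:500,::-1],None,fx=3,fy=3,interpolation=cv2.INTER_CUBIC))
E
```

```text
4.8 [-22.4  -3.9  15.7] [-0.84  4.45 -0.12] [  4.63957429 -29.51074719   6.20644614 -32.74226546   2.64354005
  -6.91911042   0.11154503]
(340, 180) [-0.067  0.058  0.231]
(340, 240) [-0.099  0.052  0.233]
(360, 290) [-0.123  0.036  0.234]
(275, 170) [-0.075  0.087  0.293]
(330, 340) [-0.149  0.052  0.139]
(400, 290) [-0.113  0.019  0.128]
(360, 160) [-0.044  0.057  0.128]
(200, 300) [-0.156  0.076  0.572]
(100, 130) [-0.094  0.137  0.532]
(20, 220) [-0.122  0.222  0.227]
(390, 250) [-0.092  0.03   0.133]
```

View pics/c.png

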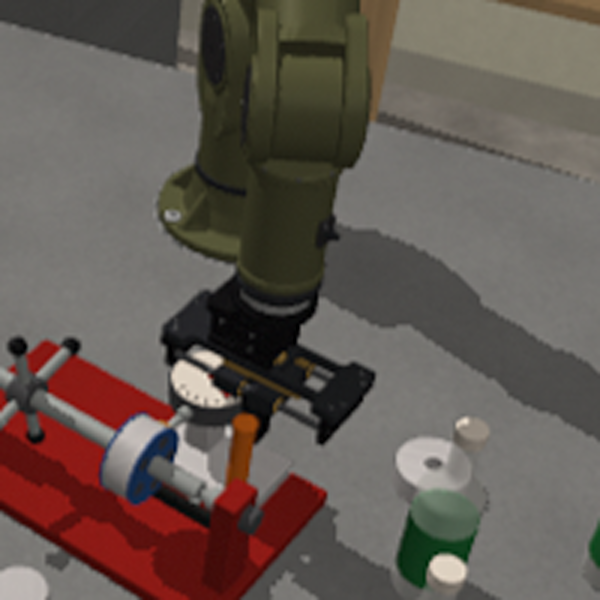

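Emit:
step_arm(
  deltas=[
    [-1,0,0.01,0,0],
    [-1,0,0.022,0,0],
    [-1,0,0.022,0,0],
  ],
)

```text
time_s: 5.28
tool_pos: [0.4789, 0.1998, 0.1377]
tool_rot: [-31.9, 90.0, 46.9]
force: [0.1, -0.3, -0.4]
grip_width: 0.0005
```

```bash
python3 - <<'E'
from h import *
plan((-.0826,.131,.137))
p,d=read_camera('top')
cv2.imwrite('pics/top1.png',p[:,:,::-1]);np.save('top1.npy',d)
d0=np.load('topd.npy');p0=cv2.imread('pics/top0.png')[:,:,::-1]
v,u=np.mgrid[:480,:640]
for P,D in((p0,d0),(p,d)):
    W=to_stand(world('top',u,v,D));hsv=cv2.cvtColor(np.ascontiguousarray(P),cv2.COLOR_RGB2HSV).astype(int);H,Sa,V=hsv[...,0],hsv[...,1],hsv[...,2]
    m=(abs(W[...,0]+.05)<.035)&(abs(W[...,1]-.06)<.015)&(H>15)&(H<30)&(Sa>110)&(W[...,2]>.1)
    print('brass',m.sum(),np.median(W[m],0).round(4),W[m].max(0).round(4),W[m].min(0).round(4))
    m=(abs(W[...,0]+.13)<.09)&(abs(W[...,1]-.06)<.06)&(V>200)&(Sa<50)&(W[...,2]>.128)&(W[...,2]<.148)
    print('dial',m.sum(),W[m].max(0).round(4),W[m].min(0).round(4))
    m=(abs(W[...,0]+.12)<.08)&(abs(W[...,1]-.06)<.06)&((H<6)|(H>172))&(Sa>120)&(W[...,2]>.128)
    print('needle',m.sum(),W[m].mean(0).round(4) if m.any() else 0)
E
```

```text
t 5.275 stand [-0.1123  0.1309  0.1377] F [ 0.2 -0.3 -0.4] w 0.0
tool axes in stand (cols)
 [[ 0.    -1.    -0.001]
 [ 0.001 -0.001  1.   ]
 [-1.    -0.     0.001]] turn so jaw || y: -0.0 (sign tentative)
(-0.0826, 0.131, 0.137) -> [ 0.0007 -0.0297  0.0001]
brass 9 [-0.0537  0.0586  0.1259] [-0.0523  0.0674  0.1312] [-0.0552  0.052   0.1213]
dial 617 [-0.0857  0.0998  0.1424] [-0.1772  0.0212  0.1284]
needle 15 [-0.1478  0.0612  0.1387]
brass 10 [-0.0429  0.0595  0.1276] [-0.0411  0.0667  0.1344] [-0.045   0.0518  0.1181]
dial 197 [-0.0479  0.0801  0.1416] [-0.161   0.0203  0.1281]
needle 27 [-0.0796  0.0812  0.381 ]
```

Emit:
step_arm(
  deltas=[
    [-1,-0.03,0.01,0,0],
    [-1,-0.08,0.01,-0.01,0],
    [-1,-0.12,0.01,-0.05,0],
    [-1,-0.13,0.005,-0.11,0],
    [-1,-0.13,-0.01,-0.17,0],
    [-1,-0.13,-0.02,-0.21,0],
    [-1,-0.13,-0.02,-0.21,0],
  ],
)

```text
time_s: 6.2
tool_pos: [0.4581, -0.0146, 0.2681]
tool_rot: [-77.5, 89.9, 0.8]
force: [-0.0, 0.5, -0.6]
grip_width: 0.0006
```

```bash
cat > look.py <<'E'
import sys
from h import *
tag=sys.argv[1]
plan()
p,d=read_camera('top'); cv2.imwrite(f'pics/top_{tag}.png',p[:,:,::-1])
v,u=np.mgrid[:480,:640]; W=to_stand(world('top',u,v,d)); hsv=cv2.cvtColor(p,cv2.COLOR_RGB2HSV).astype(int);H,Sa,V=hsv[...,0],hsv[...,1],hsv[...,2]
m=(H>8)&(H<22)&(Sa>170)&(V>120)&(W[...,2]>.14)&(W[...,2]<.165)&(abs(W[...,1]-.128)<.03)
print('post',m.sum(),((W[m].max(0)+W[m].min(0))/2).round(4), 'initial ref -.0906')
q,e=read_camera('scene'); cv2.imwrite(f'pics/scene_{tag}.png',q[:,:,::-1])
C=np.array([-.0756-.046,.060,.137])
for n,P in(('top',p),('scene',q)):
    # rectified dial view: rows=-x.. up = +x stand, left=+y
    r=np.linspace(-.05,.05,300); xx,yy=np.meshgrid(-r,-r,indexing='ij')
    pts=np.stack([C[0]+xx,C[1]+yy,np.full_like(xx,C[2])],-1)@S.T+O
    uv=proj(n,pts).astype('float32'); im=cv2.remap(P,uv[...,0],uv[...,1],cv2.INTER_CUBIC)
    cv2.imwrite(f'pics/dial_{n}_{tag}.png',im[:,:,::-1])
    I=im.astype(float); red=(I[...,0]-np.maximum(I[...,1],I[...,2]))
    rr=np.hypot(xx,yy); wgt=np.where((rr<.038)&(red>60),red,0)
    if wgt.sum()>0:
        # dial centre from white disc
        wh=((I.min(-1)>170)|(wgt>0))&(rr<.047); cx,cy=xx[wh].mean(),yy[wh].mean()
        A=np.average(np.stack([xx,yy],-1).reshape(-1,2),axis=0,weights=wgt.ravel())
        D=np.stack([xx,yy],-1).reshape(-1,2)[wgt.ravel()>0]-A; w=wgt.ravel()[wgt.ravel()>0]
        ev,E=np.linalg.eigh((D*w[:,None]).T@D); ax=E[:,1]
        if ax@(A-[cx,cy])<0: ax=-ax
        dv=A-[cx,cy]
        # 0 at -x, clockwise from above: -x -> +y -> +x
        f=lambda a: np.arctan2(a[1],-a[0])%(2*np.pi)
        print(n,'white centre',round(cx,4),round(cy,4),'needle by axis',round(f(ax),2),'by centroid',round(f(dv),2),'off',np.hypot(*dv).round(4),'n',(wgt>0).sum())
h=np.hstack([cv2.imread(f'pics/dial_{n}_{tag}.png') for n in('top','scene')]);cv2.imwrite(f'pics/dial_{tag}.png',h)
# star balls
m=(V<60)&(W[...,2]>.06)&(W[...,2]<.21)&(abs(W[...,1]+.08)<.03)&(abs(W[...,0])<.09)
n,l,st,c=cv2.connectedComponentsWithStats(m.astype('uint8'))
for i in range(1,n):
    if st[i,4]>8:
        b=W[l==i].mean(0); print('ball',b.round(3),'angle from up to +x',np.degrees(np.arctan2(b[0],b[2]-.008-.12)).round(1))
E
python3 look.py 1
```

```text
t 6.2 stand [-0.0906 -0.0833  0.2681] F [-0.1  0.5 -0.6] w 0.001
tool axes in stand (cols)
 [[ 0.002 -1.     0.008]
 [ 0.     0.008  1.   ]
 [-1.    -0.002  0.   ]] turn so jaw || y: 0.5 (sign tentative)
post 56 [-0.0746  0.128   0.1515] initial ref -.0906
top white centre -0.0002 -0.0004 needle by axis 2.02 by centroid 2.04 off 0.0138 n 1317
scene white centre -0.0155 0.0004 needle by axis 2.05 by centroid 2.66 off 0.0199 n 949
ball [ 0.07  -0.08   0.117] angle from up to +x 98.8
ball [ 0.013 -0.078  0.199] angle from up to +x 10.1
```

View pics/dial_1.png

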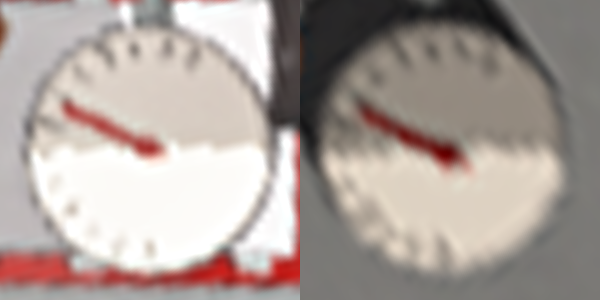

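Emit:
step_arm(
  deltas=[
    [-1,0,-0.045,0.003,0.5],
    [-1,0.05,-0.045,0.003,0.5],
    [-1,0.091,-0.045,0.003,0.5],
    [-1,0.091,-0.055,0.003,0.5],
    [-1,0.091,-0.07,0.003,0.5],
    [-1,0.091,-0.085,0.003,0.5],
    [-1,0.091,-0.095,0.003,0.5],
    [-1,0.091,-0.105,0.003,0.5],
    [-1,0.091,-0.115,0.003,0.5],
    [-1,0.091,-0.12,0.003,0.5],
    [-1,0.091,-0.12,0.003,0.5],
  ],
)

```text
time_s: 7.68
tool_pos: [0.5766, -0.031, 0.1773]
tool_rot: [-69.6, 90.0, 8.6]
force: [-3.3, 0.9, 2.3]
grip_width: 0.0003
```

```bash
python3 look.py 2
```

```text
t 7.675 stand [ 0.0288 -0.0762  0.1773] F [-3.4  0.2  2.3] w 0.0
tool axes in stand (cols)
 [[ 0.    -1.     0.009]
 [ 0.     0.009  1.   ]
 [-1.    -0.     0.   ]] turn so jaw || y: 0.5 (sign tentative)
post 57 [-0.0743  0.1281  0.152 ] initial ref -.0906
top white centre 0.0024 -0.0003 needle by axis 2.9 by centroid 2.73 off 0.0094 n 1485
scene white centre -0.0001 0.0002 needle by axis 2.89 by centroid 2.76 off 0.0087 n 1853
```

Emit:
step_arm(
  deltas=[
    [-1,0,-0.005,0,0],
    [-1,0,-0.01,0,0],
    [-1,0,-0.015,0,0],
    [-1,0,-0.015,0,0],
    [-1,0,-0.002,0,0],
    [-1,-0.04,0.006,0,0],
    [-1,-0.09,0.006,0,0],
    [-1,-0.09,0.05,0,0],
    [-1,-0.09,0.104,0,0],
    [-1,-0.09,0.104,0,0],
  ],
)

```text
time_s: 9.02
tool_pos: [0.4721, -0.0088, 0.2672]
tool_rot: [-28.5, 89.7, 49.9]
force: [0.5, 0.3, 0.2]
grip_width: 0.0001
```

```bash
python3 look.py 3
```

```text
t 9.025 stand [-0.078  -0.075   0.2672] F [0.4 0.3 0.2] w 0.0
tool axes in stand (cols)
 [[ 0.002 -1.     0.007]
 [ 0.004  0.007  1.   ]
 [-1.    -0.002  0.004]] turn so jaw || y: 0.4 (sign tentative)
post 56 [-0.0745  0.128   0.1502] initial ref -.0906
top white centre -0.0002 -0.0 needle by axis 3.04 by centroid 2.96 off 0.0105 n 1555
scene white centre -0.0084 0.0001 needle by axis 3.02 by centroid 3.0 off 0.0142 n 1544
ball [ 0.061 -0.08   0.162] angle from up to +x 60.6
```

Emit:
step_arm(
  deltas=[
    [-1,0.05,0,-0.004,0],
    [-1,0.09,0,-0.004,0],
    [-1,0.09,-0.008,-0.004,0],
    [-1,0.09,-0.016,-0.004,0],
    [-1,0.09,-0.026,-0.004,0],
    [-1,0.09,-0.036,-0.004,0],
    [-1,0.09,-0.046,-0.004,0],
    [-1,0.09,-0.055,-0.004,0],
    [-1,0.09,-0.061,-0.004,0],
    [-1,0.09,-0.061,-0.004,0],
  ],
)

```text
time_s: 10.38
tool_pos: [0.5342, -0.0262, 0.1769]
tool_rot: [-92.2, 89.9, -14.0]
force: [0.2, 0.7, 0.2]
grip_width: 0.0006
```

```bash
python3 look.py 4
```

```text
t 10.375 stand [-0.0137 -0.0798  0.1769] F [0.1 0.7 0.2] w 0.001
tool axes in stand (cols)
 [[ 0.002 -1.     0.009]
 [-0.     0.009  1.   ]
 [-1.    -0.002 -0.   ]] turn so jaw || y: 0.5 (sign tentative)
post 56 [-0.0745  0.1281  0.1528] initial ref -.0906
top white centre 0.0024 -0.0003 needle by axis 3.23 by centroid 3.11 off 0.009 n 1550
scene white centre -0.0002 0.0003 needle by axis 3.22 by centroid 3.17 off 0.0097 n 1955
```

Emit:
step_arm(
  deltas=[
    [-1,0,0.02,0,0],
    [-1,0,0.04,0,0],
    [-1,-0.05,0.04,0,0],
    [-1,-0.1,0.04,0,0],
    [-1,-0.13,0.06,-0.03,0],
    [-1,-0.13,0.06,-0.06,0],
    [-1,-0.13,0.06,-0.06,0],
  ],
)

```text
time_s: 11.35
tool_pos: [0.4618, -0.0755, 0.3072]
tool_rot: [-73.8, 89.8, 4.1]
force: [-0.2, 0.4, 0.5]
grip_width: 0.0003
```

```bash
python3 look.py 5; python3 - <<'E'
import cv2,numpy as np
a=cv2.imread('pics/top_5.png')[120:330,100:420];cv2.imwrite('pics/f.png',cv2.resize(a,None,fx=2.4,fy=2.4,interpolation=cv2.INTER_CUBIC))
E
```

```text
t 11.35 stand [-0.0751 -0.1424  0.3072] F [-0.3  0.4  0.5] w 0.0
tool axes in stand (cols)
 [[ 0.003 -1.     0.014]
 [ 0.001  0.014  1.   ]
 [-1.    -0.003  0.001]] turn so jaw || y: 0.8 (sign tentative)
post 55 [-0.0744  0.128   0.1522] initial ref -.0906
top white centre -0.0001 -0.0005 needle by axis 3.25 by centroid 3.11 off 0.0104 n 1509
scene white centre -0.0077 -0.0002 needle by axis 3.22 by centroid 3.11 off 0.0136 n 1565
ball [ 0.07 -0.08  0.12] angle from up to +x 96.4
ball [ 0.008 -0.077  0.199] angle from up to +x 6.4
```

View pics/f.png

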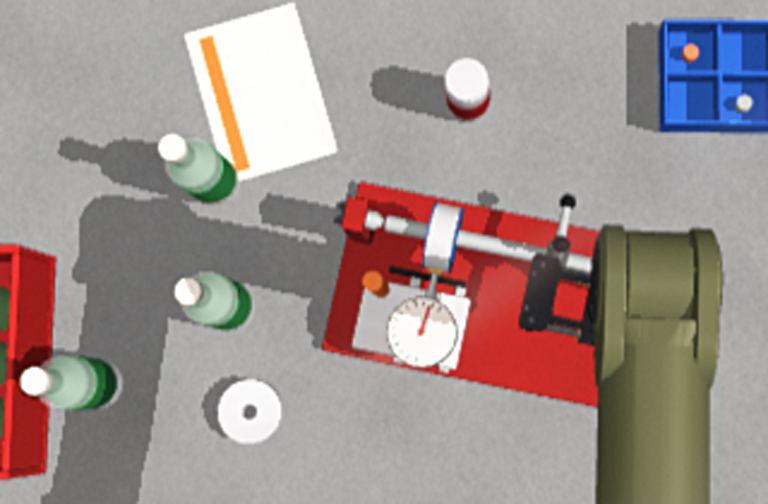

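View pics/dial_5.png

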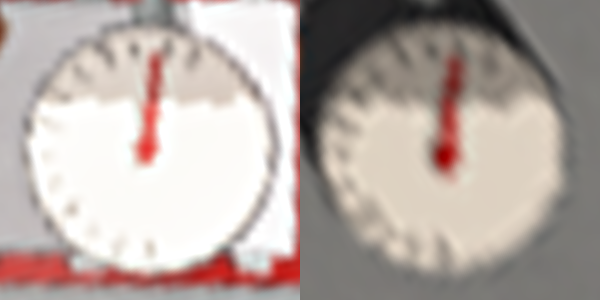

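The picture shows the bystanders in place and the gripper clear of everything. The needle stands just past straight up at about 3.23 rad, which matches the expected peak of about 3.24.

```bash
python3 -c "
from cell import env;print(env.sign_off())"
```

```text
the job is handed in; nothing more can be done
None
```

The gauge is home, the pulley is left at its high spot, and the job is handed in with the arm clear. The one thing that may have failed the run is how hard I pushed the gauge at the end of its slide.

- **Gauge:** I pushed the post with closed fingers until it hit its stop. It moved about 16 mm rather than 30 mm, so it seems to have started partway in. I take it as home because it stopped hard and the peak reading matches the expected 3.24 rad. I did not measure the joint directly.
- **Force at the stop:** the wrist read about 22 N along the push and 17 N upward, roughly 28 N combined. The limit is 25 N, so if the combined contact force is what is judged, it may have been passed briefly. I backed off as soon as I saw it.
- **Shaft:** I turned it in two pushes on the star; the readings I took showed about 4 N or less. The needle read 2.03 rad at 10°, 3.03 at 61° and 3.23 at about 96°. These fit a sine with its peak of about 3.23 rad at about 92°. I did not turn past the peak to see it fall.
- **Last check:** the needle read 3.22 to 3.25 rad by its axis in the two cameras. A cruder estimate from the middle of the red patch gave 3.11, which I discounted. The post did not move while the shaft was turned. In the last picture the bystanders in view looked in place; the cup and the wrench were outside it, and the arm never went near them.

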